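# Thread the hinge pin of the keepsake box

### The job

The keepsake box on the nightstand has lost its hinge pin: push its lid away from you until it stops, so that the lid's knuckle lines up with the fixed ones, and slide open the compartment whose lid has the round knob, where the pin is kept; leave the other two compartments shut. Then lay the pin in the groove beside the hinge, just short of the knuckles, and let go of it there; after that push on its end to send it through the knuckles until it is fully home. Leave the other things on the nightstand as they stand.

Things in the scene. Friction and masses are not known exactly. Their poses are not given: they have to be found in the camera images.
- pin_center (a point): the hinge pin: plain steel rod 92 mm long, 16 mm thick, 90 g, both ends alike, tapered over 4 mm to a flat 10 mm face. The point is its centre; x runs along it. It starts shut in the round-knob compartment, along that compartment's x, axis 17 mm above its origin, within 3 mm of its middle, in two V-rests that leave 56 mm open between them; 32 mm beside the pin for each finger, 14 mm below its axis
- keepsake: wooden keepsake box, fixed, 150 (x) x 200 (y) mm, 50 mm high, a sliding lid and a barrel hinge on top. Origin: centre of its underside, on the table; x away from the robot, z up. Hinge axis along y at x = +45, z = 75 mm. From -y to +y: the groove; fixed brass knuckle y = 8 to 28 mm; the lid's knuckle 31 to 61; fixed knuckle 64 to 84, its far end shut. Knuckles 32 mm outside, holes 19 mm
- groove (a point): where the pin's centre lies when laid ready in the groove (box frame x = 45, y = -42, z = 75 mm). The groove is two wooden V-rests (box y = -90 to -66 and -16 to +8 mm) with 50 mm open between them for fingers, deck 25 mm below this point, lid's top 17 mm below it. The V sides end 3 mm below the pin's axis and centre the pin on the hinge's axis
- pin_home (a point): where the pin's centre is when fully home against the shut end of the last knuckle (box frame x = 45, y = 38, z = 75 mm): 80 mm from the groove point along the box's +y; 16 mm of the pin then still stands out of the first knuckle
- push_bar (a point): middle of the upright wooden bar on the keepsake box's lid: 70 mm long (along the box's y), 10 mm thick (x), 24 mm high; the point is half-way up, 12 mm above the lid's top face (58 mm above the table) and 70 mm above the table. It moves with the lid
- keepsake_lid (a joint): how far (m) the keepsake box's lid stands short of home, towards the robot (-x of the box); 0 = against its stop, its knuckle's hole in line with the fixed knuckles. Slides straight along the box's x with about 1.5 N of friction and stays where it is left
- comp_round: white plastic compartment 116 (x) x 86 (y) mm, walls 3 mm, one of a row of three side by side along y on a 6 mm dark tray, order varies. Its lid has a round knob. Origin: centre of its underside (6 mm above the table); x away from the robot, the way lids slide open. Above the origin: rim 30 mm, lid's top 34 mm, top of the lid's grip 58 mm
- comp_bar: white plastic compartment 116 (x) x 86 (y) mm, walls 3 mm, one of a row of three side by side along y on a 6 mm dark tray, order varies. Its lid has a 60 mm bar across it. Origin: centre of its underside (6 mm above the table); x away from the robot, the way lids slide open. Above the origin: rim 30 mm, lid's top 34 mm, top of the lid's grip 58 mm
- comp_square: white plastic compartment 116 (x) x 86 (y) mm, walls 3 mm, one of a row of three side by side along y on a 6 mm dark tray, order varies. Its lid has a square block, 34 mm. Origin: centre of its underside (6 mm above the table); x away from the robot, the way lids slide open. Above the origin: rim 30 mm, lid's top 34 mm, top of the lid's grip 58 mm
- grip_round (a point): middle of the round knob on the lid: 28 mm across, 24 mm high; the point is half-way up, 46 mm above the compartment's origin; with the lid shut it is 20 mm to the robot's side of the compartment's centre
- lid_round (a joint): opening (m) of the round-knob lid: 0 shut, slides to +x of its compartment, at most 0.115; at least 0.10 lets the pin be lifted straight out; about 1.5 N of friction, stays where left
- lid_bar (a joint): opening (m) of the bar lid, 0 shut
- lid_square (a joint): opening (m) of the square-block lid, 0 shut
- dispenser: white plastic push-button soap dispenser, 68 mm wide and 173 mm tall, standing on the round mat. Origin: centre of its underside
- flashlight: red plastic flashlight, 140 mm long, lying on the round mat. Origin: under its middle
- tweezers: flat black case 110 x 50 mm, 10 mm high, with two chrome tweezers. Origin: centre of its underside
- saucer: white ceramic saucer, 110 mm across, 18 mm high. Origin: centre of its underside
- pill_bottle: small green pill bottle with white cap, 38 mm wide, 65 mm tall. Origin: centre of its underside
- book: closed paperback, 130 x 190 x 24 mm. Origin: centre of its underside

How it is judged:
On the way, in this order (a step that is already met when the one before it is completed fails the run):
1. the keepsake box's lid is home against its stop and the round-knob compartment is open, in either order (value of joint keepsake_lid below 0.003 m and value of joint lid_round above 0.08 m), for 0.2 s.
2. the pin lies let go in the groove, in line with the hinge, short of the knuckles or just entering the first one (x of pin_center in the frame of keepsake between 0.0415 and 0.0485 m and z of pin_center in the frame of keepsake between 0.0715 and 0.0785 m and angle between the x axis of pin_center and the y axis of keepsake, either way round below 0.06 rad and y of pin_center in the frame of keepsake between -0.075 and -0.025 m and contact force between pin and the fingers below 0.1 N and linear speed of pin below 0.02 m/s), for 0.2 s.
At the end, for the whole second after the job is handed in: The pin is at rest through all knuckles: centre within 4 mm of fully home, 3.5 mm of the hinge axis, 0.06 rad of its direction; the keepsake lid within 3 mm of its stop; bar and square compartments shut within 10 mm. The round-knob lid may stay open (x of pin_center in the frame of keepsake between 0.0415 and 0.0485 m and z of pin_center in the frame of keepsake between 0.0715 and 0.0785 m and angle between the x axis of pin_center and the y axis of keepsake, either way round below 0.06 rad and y of pin_center in the frame of keepsake above 0.034 m and value of joint keepsake_lid below 0.003 m and linear speed of pin below 0.01 m/s and value of joint each of lid_bar, lid_square below 0.01 m); the robot touches nothing.
It fails at once if the bar compartment or the square-block compartment is opened by more than 10 mm (value of joint any of lid_bar, lid_square above 0.01 m).
It fails at once if another thing on the nightstand is shifted by more than 25 mm or tipped over (distance of any of dispenser, flashlight, tweezers, saucer, pill_bottle, book from where it was at the start of the episode above 0.025 m or angle between any of dispenser, flashlight, tweezers, saucer, pill_bottle, book's own z axis and vertical above 0.5 rad).
It also fails if it takes over 54 s, if anything falls off the work surface, if the arm or the gripper's body presses on something with over 40 N, if the wrist force passes 120 N, or if a joint passes its speed limit or range.

### The arm

A 7-joint arm with a two-finger parallel gripper is mounted at the origin on the work surface. World frame = base frame: x ahead of the robot, y to its left, z up, the work surface at z = 0. Lengths are in m, angles in rad, forces in N, time in s.
With the tool pointing down it reaches from about 0.4 to 0.875 m from the base axis. Payload 19.3 kg.
Tool frame: the origin (TCP) lies between the finger pads; the fingertips stand 17 mm ahead of it and the grasp point (between the pads) lies 2 mm behind it; z points along the fingers, x is the direction in which the jaws open and shut, and the axes are right-handed (so a half turn about z gives the same grasp; the last joint's range is limited). The gripper opens to 85 mm and grips with 20 to 120 N. Pads are 22 mm wide; open, the fingers measure 114 mm over their backs; the gripper's body (76 mm by 85 mm) begins 54 mm behind the grasp point. The pads swing forward as they close: fully open they stand 13 mm farther back than shut.
Start: joints at [-1.227, 0.521, -0.036, 1.599, 0.021, 1.021, -0.113], TCP at [0.251, 0.572, 0.248] pointing down, gripper open.
Joint ranges: [-2.91, 2.91], [-0.3, 2.13], [-1.5, 1.42], [0.17, 2.43], [-1.26, 4.41], [0.16, 1.93], [-2.52, 2.52]. Speed limits (rad/s): [1.89, 1.89, 2.39, 2.39, 3.01, 3.01, 3.01].

### API

Orientations are given as [roll, pitch, yaw] about the fixed x, y, z axes, in that order (R = Rz(yaw) Ry(pitch) Rx(roll)).
In Python, from workcell import bot gives the robot as it stands. The module is installed in compiled form; this text tells all that it offers.
- The arm moves only by the tool arm_command, never from a script. Its argument "targets" is a list of rows, each a list of 6 numbers: the shift along the tool's x, y, z in mm, then the turn, a rotation vector about the tool's x, y, z in degrees. In form: [[x, y, z, wx, wy, wz], ...]. A call has 1 to 8 rows; each row shifts and turns the pose as measured when the row begins, along the tool's axes as they then stand; what a row does not reach is not made up. A row lasts 1/10 s, in which the tool goes at most 50 mm and 8.59 degrees, less where a joint would pass 70% of its speed; a pose out of reach is approached as far as the arm can. A call is refused whole if a number of a shift passes 50 or a number of a turn 8.59, either way. A call with a gripper value outside its range is refused whole. "grip" is the opening in per cent of the stroke, from 0 (shut) to 100 (fully open), set as the call begins (left out, the last holds). The fingers move at their own pace and stop on an object; "grip_force" is the grip in N (left out, the last holds). Time passes only in rows, so rows that do not move let the fingers close. It gives the time, the measured TCP pose, the force and the opening at its end, in the units of the state.
- bot.observe(): the state, without advancing time (a new reading comes with each control period).
- bot.grab_frame(name): name is "scene" or "side" or "wrist"; returns a dict with "color" (480x640x3 uint8, red, green, blue), "depth" (480x640 float32, m along the optical axis (not along the pixel's ray), 0 where there is no reading), "fov_y" (degrees; the focal length in pixels is half the picture's height over the tangent of half this angle, whatever the lens; pixels are square), "cx", "cy" (the principal point, pixels), "D" ([k1, k2, p1, p2, k3] as OpenCV has them; the pictures are not rectified), "R" (3x3) and "t" (3): a world point X has camera coordinates R X + t; the wrist camera has in their place "hand_eye" (4x4, takes a point from camera to tool coordinates, whose origin is the TCP and whose axes are the tool frame's). Camera axes: x right, y down, z forward; pixel columns grow to the right and rows downward; lengths in m; the calibration is good to about 2 mm. A picture is of the moment at which its call begins: read the wrist's pose just before it.
- bot.job_done(): hands the job in, once; it reports no verdict.
The state is a dict: "clock": time; "qpos": joint angles; "qd": joint speeds; "joint_efforts": joint torques, N m; "position": TCP position; "tool_rot": TCP orientation; "force": force on the tool from outside, world axes, zero at the start; "moment": the same for the moment, N m; "grip_width": finger opening in m.
Only numpy, scipy, OpenCV 4.12 (cv2) and the standard library are available. Lean on these libraries where they do the work, as an engineer would, in place of code of your own. Each camera call takes 0.05 s, during which the arm holds its last target. There are 200 camera calls.

## Working session

There is one attempt and no reset: what is moved stays moved. The work goes in short steps, Python scripts to look and compute and a tool call to move; the robot and the scene stay as the last step left them, time stands still between calls to the robot, and variables do not carry over. Pictures are saved under pics/ and viewed, about 8 in all and at most 12, crops included, and the job is handed in when it is done.

Besides the shell and the picture viewer there is one more tool, called after ">>>" as a command line: name --pt "numbers of a row" for each row, then --argument value for the rest. arm_command: Moves the arm, as the interface text tells. Its arguments: {"type":"object","properties":{"targets":{"type":"array"},"grip":{"type":"number"},"grip_force":{"type":"number"}},"required":["targets"]}

```bash
mkdir -p pics; cat > h.py <<'E'
import numpy as np, cv2
from workcell import bot
from scipy.spatial.transform import Rotation as Ro
def grab(n):
    s=bot.observe(); f=bot.grab_frame(n)
    h=f["color"].shape[0]; fl=h/2/np.tan(np.radians(f["fov_y"])/2)
    f["K"]=np.array([[fl,0,f["cx"]],[0,fl,f["cy"]],[0,0,1]]); f["D"]=np.array(f["D"],float)
    if n=="wrist":
        T=np.eye(4); T[:3,:3]=Ro.from_euler("xyz",s["tool_rot"]).as_matrix(); T[:3,3]=s["position"]
        W=T@np.array(f["hand_eye"])
    else:
        W=np.eye(4); R=np.array(f["R"]); W[:3,:3]=R.T; W[:3,3]=-R.T@np.array(f["t"])
    f["W"]=W; return f
def ray(f,uv):
    p=cv2.undistortPoints(np.array(uv,float).reshape(-1,1,2),f["K"],f["D"])[:,0]
    d=np.c_[p,np.ones(len(p))]@f["W"][:3,:3].T
    return f["W"][:3,3],d
def onz(f,uv,z):
    o,d=ray(f,uv); return o+d*((z-o[2])/d[:,2])[:,None]
def cloud(f):
    h,w=f["depth"].shape; v,u=np.mgrid[:h,:w]
    o,d=ray(f,np.c_[u.ravel(),v.ravel()]); P=o+d*f["depth"].reshape(-1,1)
    P[f["depth"].ravel()==0]=np.nan
    return P.reshape(h,w,3)
def save(f,n): cv2.imwrite("pics/"+n+".png",f["color"][:,:,::-1])
E
python3 - <<'E'
from h import *
import pickle
s=bot.observe(); print({k:np.round(v,3) for k,v in s.items()})
for n in("scene","side","wrist"):
    f=grab(n); save(f,n+"0"); pickle.dump(f,open(n+"0.pkl","wb")); print(n,f["W"].round(3).tolist(),f["fov_y"])
E
```

```text
{'clock': np.float64(0.0), 'qpos': array([-1.227,  0.522, -0.036,  1.6  ,  0.021,  1.021, -0.113]), 'qd': array([ 0.001,  0.   , -0.001, -0.001, -0.   , -0.   ,  0.   ]), 'joint_efforts': array([-3.0000e-03, -9.2708e+01,  1.9780e+00, -3.6996e+01,  1.8000e-02,
        8.0000e-03, -0.0000e+00]), 'position': array([0.251, 0.572, 0.248]), 'tool_rot': array([3.142e+00, 1.000e-03, 1.157e+00]), 'force': array([-0.094, -0.364,  0.847]), 'moment': array([ 0.026, -0.032,  0.005]), 'grip_width': np.float64(0.086)}
scene [[-0.049, 0.79, -0.611, 1.318], [0.999, 0.036, -0.034, 0.028], [-0.005, -0.612, -0.791, 0.977], [0.0, 0.0, 0.0, 1.0]] 50.58964100597613
side [[0.99, -0.071, 0.121, 0.454], [-0.14, -0.57, 0.809, -1.036], [0.012, -0.818, -0.574, 0.791], [0.0, 0.0, 0.0, 1.0]] 46.101044209844375
wrist [[0.402, 0.865, 0.301, 0.174], [0.916, -0.379, -0.134, 0.606], [-0.001, 0.33, -0.944, 0.374], [0.0, 0.0, 0.0, 1.0]] 58.11758852321712
```

View pics/scene0.png

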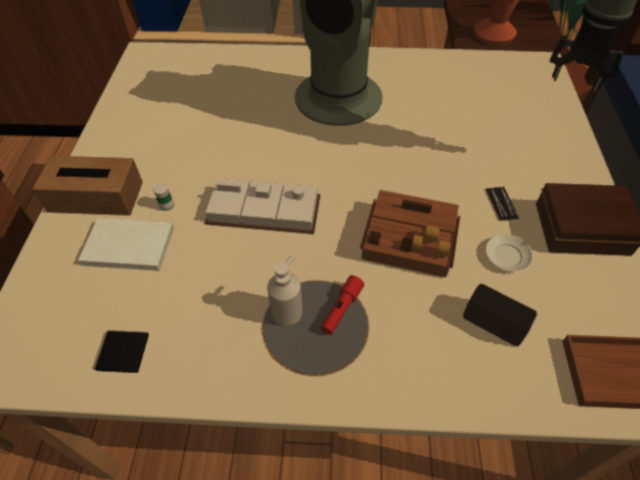

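View pics/side0.png

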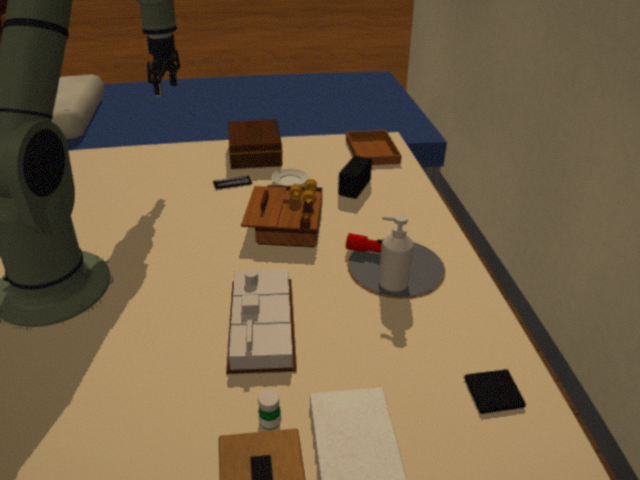

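The scene view shows the tray at (263,205), with the round knob at (298,193) on its right (+y) compartment. The keepsake box is at (412,232), with the push bar at (417,206) and brass knuckles at (415–445,240). In the side view, the dispenser (396,260) stands beyond the tray.

```bash
cat > m.py <<'E'
from h import *
import pickle
def rect(P,m):
    Q=P[m][:,:2].astype(np.float32); r=cv2.minAreaRect(Q*1000); return [np.round(a,1) for a in r],len(Q)
if __name__=="__main__":
  for n in("scene","side"):
    f=pickle.load(open(n+"0.pkl","rb")); P=cloud(f); x,y,z=P[...,0],P[...,1],P[...,2]
    c=f["color"].astype(int); hsv=cv2.cvtColor(f["color"],cv2.COLOR_RGB2HSV)
    px={"scene":dict(tray=(190,325,175,232),box=(355,465,185,278)),"side":dict(tray=(222,300,262,375),box=(238,330,172,248))}[n]
    tb=np.zeros(z.shape,bool); u0,u1,v0,v1=px["tray"]; tb[v0:v1,u0:u1]=1
    bb=np.zeros(z.shape,bool); u0,u1,v0,v1=px["box"]; bb[v0:v1,u0:u1]=1
    print(n,"tray lidtop",rect(P,tb&(z>.034)&(z<.047)),"knobs",end=" ")
    k=(tb&(z>.053)&(z<.075)).astype(np.uint8); N,L,S,C=cv2.connectedComponentsWithStats(k)
    for i in range(1,N):
        if S[i,4]>8: print(C[i].round(), S[i,4], np.nanmedian(P[L==i],0).round(3),np.ptp(P[L==i],axis=0).round(3))
    print("box all",rect(P,bb&(z>.03)&(z<.064)),"deck",rect(P,bb&(z>.046)&(z<.053)),"lid",rect(P,bb&(z>.055)&(z<.062)))
    k=(bb&(z>.067)).astype(np.uint8); N,L,S,C=cv2.connectedComponentsWithStats(k)
    for i in range(1,N):
        if S[i,4]>8: print(C[i].round(), S[i,4], np.nanmedian(P[L==i],0).round(3),np.nanmin(P[L==i],0).round(3),np.nanmax(P[L==i],0).round(3),rect(P,L==i)[0])
    o=(z>.008)&(z<.3)&(x>.3)&(x<1.1)&(abs(y)<.6)
    N,L,S,C=cv2.connectedComponentsWithStats(o.astype(np.uint8))
    for i in range(1,N):
        if S[i,4]>60: print("obj",C[i].round(),np.nanmedian(P[L==i],0).round(3),np.nanmin(P[L==i],0).round(3),np.nanmax(P[L==i],0).round(3))
E
python3 m.py
```

```text
scene tray lidtop ([array([ 473.2, -172.5]), array([260.5, 120.3]), np.float64(86.1)], 3156) knobs [228. 185.] 134 [ 0.449 -0.259  0.062] [0.017 0.059 0.015]
[262. 188.] 177 [ 0.457 -0.171  0.063] [0.038 0.035 0.015]
[297. 191.] 103 [ 0.464 -0.084  0.063] [0.03  0.026 0.014]
box all ([array([589.3, 184.9]), array([211.9, 260.6]), np.float64(78.2)], 5151) deck ([array([572. , 186.7]), array([207.5, 152.7]), np.float64(78.8)], 2165) lid ([array([553.2, 192.7]), array([210.8, 186.1]), np.float64(77.4)], 2241)
[416. 205.] 204 [0.509 0.202 0.079] [0.497 0.169 0.067] [0.521 0.237 0.087] [array([507. , 203.3]), array([69.5, 15.6]), np.float64(75.9)]
[431. 233.] 187 [0.598 0.23  0.086] [0.574 0.214 0.067] [0.61  0.248 0.093] [array([592.2, 230.8]), array([30.1, 30.4]), np.float64(76.1)]
[375. 233.] 34 [0.592 0.104 0.07 ] [0.584 0.093 0.067] [0.597 0.116 0.074] [array([590.2, 104.7]), array([23.1, 10.7]), np.float64(82.9)]
[414. 242.] 185 [0.623 0.191 0.082] [0.6   0.162 0.067] [0.636 0.207 0.093] [array([617.9, 184.2]), array([44.5, 28.6]), np.float64(75.4)]
[373. 238.] 22 [0.606 0.101 0.07 
[... 2603 characters left out ...]
] [0.418 0.507 0.008] [0.582 0.6   0.084]
obj [361. 171.] [0.778 0.341 0.047] [0.719 0.286 0.008] [0.95  0.599 0.08 ]
obj [285. 211.] [0.562 0.166 0.054] [0.445 0.066 0.008] [0.666 0.477 0.094]
obj [389. 253.] [ 0.76  -0.103  0.074] [ 0.689 -0.127  0.008] [0.837 0.07  0.181]
obj [260. 320.] [ 0.471 -0.212  0.04 ] [ 0.404 -0.315  0.008] [ 0.545 -0.041  0.068]
obj [494. 390.] [ 0.878 -0.425  0.012] [ 0.833 -0.469  0.008] [ 0.926 -0.375  0.018]
obj [355. 436.] [ 0.606 -0.493  0.024] [ 0.539 -0.584  0.008] [ 0.673 -0.391  0.03 ]
obj [269. 409.] [ 0.471 -0.439  0.05 ] [ 0.452 -0.448  0.008] [ 0.489 -0.408  0.069]
obj [261. 456.] [ 0.452 -0.556  0.09 ] [ 0.39  -0.6    0.084] [ 0.51  -0.51   0.095]
```

>>> arm_command --pt "-27 38 0 0 0 0" --pt "-27 38 0 0 0 0" --pt "-27 38 0 0 0 0" --pt "-27 38 0 0 0 0" --pt "-27 38 0 0 0 0" --pt "-27 38 0 0 0 0" --pt "-27 38 0 0 0 0" --pt "-27 38 0 0 0 0" --grip 0

```text
clock: 0.95
position: [0.4448, 0.2457, 0.2456]
tool_rot: [-3.139, 0.002, 1.168]
force: [-0.1, 1.1, 0.3]
grip_width: 0.0001
```

>>> arm_command --pt "0 0 0 0 0 -5.5" --pt "0 0 0 0 0 -5.5" --pt "0 0 0 0 0 0"

```text
clock: 1.25
position: [0.4483, 0.2381, 0.2455]
tool_rot: [-3.14, 0.003, 1.355]
force: [-0.1, -0.1, -0.7]
grip_width: 0.0001
```

```bash
cat > w.py <<'E'
from m import *
s=bot.observe(); print({k:np.round(s[k],4).tolist() for k in("clock","position","tool_rot","force","grip_width")})
f=grab("wrist"); save(f,"wrist1"); P=cloud(f); z=P[...,2]; print(np.nanmin(P,(0,1)),np.nanmax(P,(0,1)))
print("lid",rect(P,(z>.055)&(z<.061)&(P[...,0]<.7)&(P[...,0]>.42)&(P[...,1]>.05)))
N,L,S,C=cv2.connectedComponentsWithStats(((z>.064)&(z<.1)).astype(np.uint8))
for i in range(1,N):
    if S[i,4]>100: print(C[i].round(),S[i,4],np.nanmin(P[L==i],0).round(3),np.nanmax(P[L==i],0).round(3),rect(P,L==i)[0])
E
python3 w.py
```

```text
{'clock': 1.25, 'position': [0.4483, 0.2381, 0.2455], 'tool_rot': [-3.1399, 0.0033, 1.355], 'force': [-0.0509, -0.1084, -0.6875], 'grip_width': 0.0001}
[ 0.25822116 -0.17748314 -0.00311622] [0.84379377 0.5110149  0.31297854]
lid ([array([537., 195.]), array([210.7, 150.6]), np.float64(77.7)], 22604)
[289. 290.] 1951 [0.495 0.168 0.064] [0.518 0.237 0.085] [array([506.3, 202.2]), array([69.6, 10.3]), np.float64(77.6)]
[318. 425.] 143 [0.615 0.193 0.087] [0.631 0.205 0.093] [array([622.6, 199. ]), array([ 9.9, 15.5]), np.float64(77.9)]
```

>>> arm_command --pt "-22 19 0 0 0 0" --pt "0 0 42 0 0 0" --pt "0 0 42 0 0 0" --pt "0 0 42 0 0 0" --pt "0 0 35 0 0 0" --pt "0 0 4 0 0 0"

```text
clock: 1.9
position: [0.4627, 0.2155, 0.0771]
tool_rot: [3.139, -0.001, 1.338]
force: [-0.1, -0.4, 1.6]
grip_width: 0.0
```

>>> arm_command --pt "0 15 -3 0 0 0" --pt "0 15 0 0 0 0" --pt "0 10 0 0 0 -0.9" --pt "0 10 0 0 0 0" --pt "0 8 0 0 0 0" --pt "0 6 0 0 0 0" --pt "0 5 0 0 0 0"

```text
clock: 2.6
position: [0.5273, 0.2025, 0.0857]
tool_rot: [-3.131, 0.002, 1.354]
force: [-49.0, 8.6, 34.0]
grip_width: -0.0
```

>>> arm_command --pt "0 5 0 0 0 0" --pt "0 5 0 0 0 0"

```text
clock: 2.8
position: [0.5273, 0.2026, 0.0857]
tool_rot: [-3.112, 0.007, 1.358]
force: [-34.9, 4.3, 23.9]
grip_width: -0.0
```

>>> arm_command --pt "0 -15 0 0 0 0" --pt "0 -20 0 -1 0 0" --pt "0 0 -45 -1 0 0" --pt "0 10 -45 0 0 0" --pt "0 40 -45 0 0 0" --pt "0 40 -30 0 0 0" --pt "0 0 0 0 0 0"

```text
clock: 3.5
position: [0.5764, 0.194, 0.2539]
tool_rot: [3.133, 0.005, 1.36]
force: [-0.9, -0.1, -1.3]
grip_width: 0.0
```

```bash
python3 w.py
```

```text
{'clock': 3.5, 'position': [0.5764, 0.194, 0.2539], 'tool_rot': [3.1326, 0.0051, 1.3596], 'force': [-0.8848, -0.1412, -1.3375], 'grip_width': 0.0}
[ 0.38758909 -0.23616711 -0.00317298] [0.98976904 0.475752   0.32156335]
lid ([array([570.9, 187.3]), array([211.3, 148.9]), np.float64(77.6)], 34209)
[310. 156.] 1801 [0.53  0.16  0.064] [0.553 0.229 0.085] [array([541.6, 194.1]), array([70.1, 10.4]), np.float64(77.4)]
[322. 254.] 1954 [0.601 0.161 0.064] [0.634 0.208 0.093] [array([614.9, 184.1]), array([43.9, 29.9]), np.float64(77.8)]
[390. 256.] 3379 [0.606 0.205 0.064] [0.648 0.268 0.093] [array([627.3, 236.7]), array([58. , 31.7]), np.float64(77.6)]
[210. 251.] 831 [0.585 0.089 0.064] [0.611 0.116 0.074] [array([598. , 102.1]), array([24.4, 22.2]), np.float64(77.0)]
[560. 378.] 9665 [0.717 0.294 0.064] [0.829 0.427 0.078] [array([772.1, 362.1]), array([129.8,  60.5]), np.float64(59.0)]
[ 57. 447.] 1579 [ 0.739 -0.104  0.064] [ 0.757 -0.056  0.1  ] [array([745.4, -78.6]), array([49.8, 12.7]), np.float64(76.4)]
```

View pics/wrist1.png

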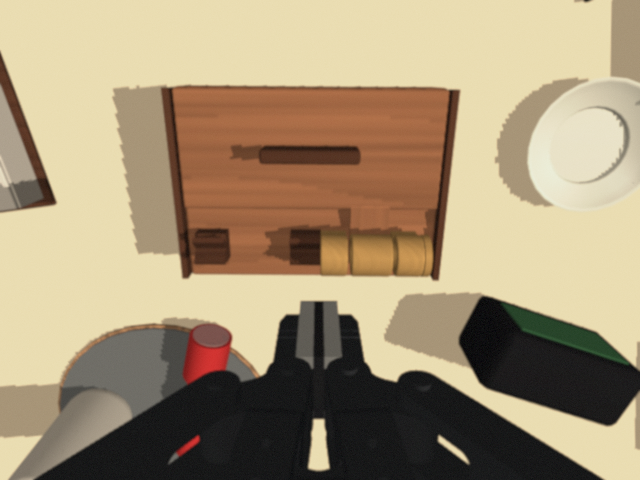

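The lid is home: the fixed and lid knuckles line up at (320–435, 255), with the groove rests at (210,247) and (305,247). Next is the round knob.

>>> arm_command --pt "0 0 0 0.5 0 -8.1" --pt "-41 -19 0 0 0 0" --pt "-41 -19 0 0 0 0" --pt "-41 -19 0 0 0 0" --pt "-41 -19 0 0 0 0" --pt "-41 -19 0 0 0 0" --pt "-41 -19 0 0 0 0" --pt "-41 -19 0 0 0 0"

```text
clock: 4.35
position: [0.4153, -0.0861, 0.2509]
tool_rot: [-3.135, 0.004, 1.518]
force: [0.7, -1.2, 1.1]
grip_width: -0.0002
```

```bash
sed -i 's/wrist1/wrist2/; s/(z>.064)&(z<.1)/(z>.046)\&(z<.075)/' w.py; sed -i 's/^print("lid".*/print("lids",rect(P,(z>.034)\&(z<.046)\&(P[...,1]<.02)))/' w.py; python3 w.py
```

```text
{'clock': 4.35, 'position': [0.4153, -0.0861, 0.2509], 'tool_rot': [-3.1347, 0.0042, 1.5177], 'force': [0.6839, -1.1617, 1.0795], 'grip_width': -0.0002}
[ 0.25840309 -0.45993698 -0.00344384] [0.76639186 0.25030122 0.31840124]
lids ([array([ 473.5, -175.1]), array([262.6, 117.6]), np.float64(86.0)], 32657)
[213. 253.] 2190 [ 0.436 -0.192  0.046] [ 0.471 -0.155  0.067] [array([ 453.2, -173.6]), array([34.9, 34.1]), np.float64(86.7)]
[323. 255.] 1116 [ 0.445 -0.1    0.046] [ 0.473 -0.072  0.066] [array([458.9, -85.8]), array([27., 27.]), np.float64(79.3)]
[101. 251.] 1563 [ 0.44  -0.292  0.046] [ 0.454 -0.231  0.067] [array([ 447.1, -261.4]), array([61. , 10.5]), np.float64(85.7)]
[581. 347.] 18024 [0.476 0.069 0.046] [0.648 0.197 0.075] [array([561.5, 147.7]), array([131.7, 151. ]), np.float64(77.9)]
```

>>> arm_command --pt "0 0 47 0 0 1" --pt "0 0 47 -0.4 0 0" --pt "0 0 47 0 0 0" --pt "0 0 40 0 0 0" --pt "0 0 5 0 0 0" --pt "0 0 0 0 0 0"

```text
clock: 5.0
position: [0.409, -0.0948, 0.0613]
tool_rot: [3.138, 0.006, 1.488]
force: [-0.6, -1.3, 1.1]
grip_width: 0.0
```

>>> arm_command --pt "12 6 -3 0 0 0" --pt "0 15 0 0 0 0" --pt "0 15 0 0 0 0" --pt "0 15 0 0 0 0" --pt "0 15 0 0 0 0" --pt "0 15 0 0 0 0" --pt "0 15 0 0 0 0" --pt "0 15 0 0 0 0"

```text
clock: 5.8
position: [0.5258, -0.0908, 0.0832]
tool_rot: [3.128, 0.005, 1.489]
force: [0.2, -0.4, 0.0]
grip_width: -0.0004
```

```bash
cat > k.py <<'E'
from m import *
import sys
f=grab("scene"); save(f,sys.argv[1]); P=cloud(f); x,y,z=P[...,0],P[...,1],P[...,2]
m=(z>.034)&(z<.046)&(y<.02)&(y>-.33)&(x<.7)&(x>.4); print(rect(P,m))
print("past front",rect(P,m&(x>.55)) if (m&(x>.55)).any() else None, (x[m&(y>-.125)].max()))
cv2.imwrite("pics/"+sys.argv[1]+".png",cv2.resize(f["color"][150:300,160:480,::-1],None,fx=2.4,fy=2.4))
E
python3 k.py s3
```

```text
([array([ 508.7, -175.6]), array([262.8, 191.8]), np.float64(84.7)], 3131)
past front ([array([580.4, -92.9]), array([83.8, 64.5]), np.float64(87.1)], 745) 0.6140044679930995
```

View pics/s3.png

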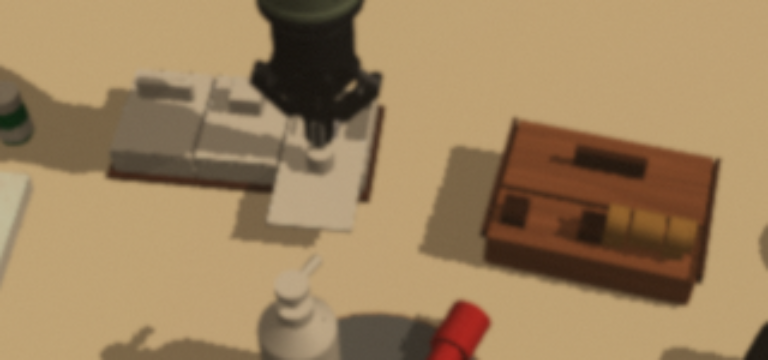

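The lid is about 77 mm open, and the finger rode up over the knob (crop 320,155). I'll back off, lower and push the rest of the way.

>>> arm_command --pt "0 -25 0 0 0 0" --pt "0 -20 0 0.6 0 0" --pt "0 0 17 0 0 0" --pt "0 0 0 0 0 0"

```text
clock: 6.25
position: [0.4858, -0.0867, 0.0751]
tool_rot: [3.125, 0.005, 1.49]
force: [0.6, 0.1, 0.1]
grip_width: 0.0
```

>>> arm_command --pt "0 0 12 0.5 0 0" --pt "0 0 0 0.5 0 0"

```text
clock: 6.45
position: [0.4872, -0.0867, 0.0658]
tool_rot: [3.14, 0.005, 1.49]
force: [0.2, -0.2, -0.0]
grip_width: 0.0001
```

>>> arm_command --pt "0 10 0 0 0 0" --pt "0 10 0 0 0 0" --pt "0 10 0 0 0 0"

```text
clock: 6.75
position: [0.5195, -0.0892, 0.0673]
tool_rot: [3.14, 0.004, 1.49]
force: [-2.7, 0.3, -1.0]
grip_width: -0.0
```

>>> arm_command --pt "0 8 1 0 0 0" --pt "0 8 1 0 0 0" --pt "0 7 1 0 0 0"

```text
clock: 7.05
position: [0.5453, -0.0913, 0.0643]
tool_rot: [3.14, 0.004, 1.49]
force: [-2.5, 0.5, 1.3]
grip_width: 0.0
```

>>> arm_command --pt "0 -20 0 0 0 0" --pt "0 -10 -40 0 0 0" --pt "0 -20 -45 0 0 0" --pt "0 -20 -40 0 0 0" --pt "0 -20 0 0 0 0" --pt "0 0 0 0 0 0" --grip 42

```text
clock: 7.65
position: [0.4559, -0.0835, 0.1923]
tool_rot: [3.138, 0.004, 1.49]
force: [0.5, 0.6, -0.9]
grip_width: 0.0357
```

```bash
cat > p.py <<'E'
from m import *
s=bot.observe(); print({k:np.round(s[k],4).tolist() for k in("clock","position","tool_rot","force","grip_width")})
f=grab("wrist"); save(f,"wrist4"); P=cloud(f); x,y,z=P[...,0],P[...,1],P[...,2]
a=(x>.425)&(x<.535)&(y>-.125)&(y<-.05)
for lo,hi in((.0255,.034),(.028,.034),(.017,.025)):
    m=a&(z>lo)&(z<hi); N,L,S,C=cv2.connectedComponentsWithStats(m.astype(np.uint8))
    for i in range(1,N):
        if S[i,4]>150: print(lo,C[i].round(),S[i,4],rect(P,L==i)[0])
m=(z>.034)&(z<.046)&(y<-.03)&(y>-.15)&(x>.5); print("lid max x",np.nanmax(x[m]) if m.any() else None)
E
python3 p.py
```

```text
{'clock': 7.65, 'position': [0.4559, -0.0835, 0.1923], 'tool_rot': [3.1385, 0.0044, 1.4896], 'force': [0.4826, 0.5547, -0.9301], 'grip_width': 0.0357}
0.0255 [317. 240.] 2425 [array([481.8, -87.4]), array([15.2, 92.7]), np.float64(86.4)]
0.0255 [301. 311.] 312 [array([ 533.6, -103.5]), array([43.2,  2.1]), np.float64(86.6)]
0.028 [317. 241.] 2068 [array([481.5, -87.3]), array([14.1, 92.1]), np.float64(85.7)]
0.028 [300. 312.] 227 [array([ 533.6, -103.5]), array([43.1,  2.1]), np.float64(86.6)]
0.017 [317. 188.] 290 [array([443.5, -84.8]), array([22.2, 16.3]), np.float64(86.5)]
0.017 [302. 306.] 286 [array([ 533.8, -101.8]), array([46.3,  2.2]), np.float64(86.2)]
lid max x 0.6514575435146768
```

View pics/wrist4.png

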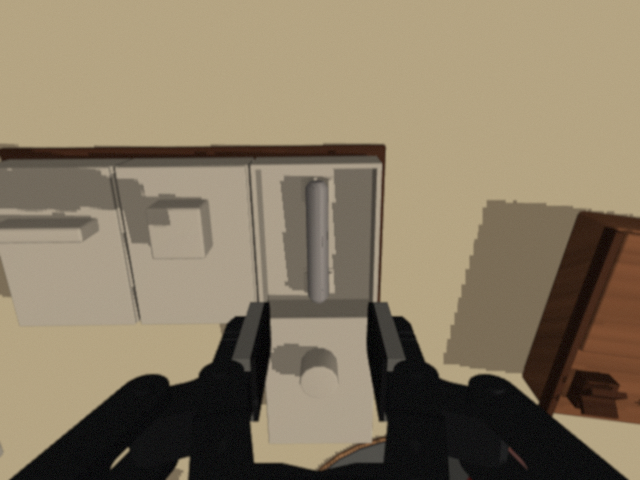

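>>> arm_command --pt "-2 26 0 0 0 -0.5" --pt "0 0 40 0 0 0" --pt "0 0 40 0 0 0" --pt "0 0 30 0 0 0" --pt "0 0 0 0 0 0"

```text
clock: 8.2
position: [0.4908, -0.0885, 0.0783]
tool_rot: [3.132, 0.004, 1.499]
force: [-0.2, 0.1, 1.0]
grip_width: 0.0363
```

>>> arm_command --pt "0 -9 12 0.4 0 0" --pt "0 0 20 0 0 0" --pt "0 0 12 0 0 0" --pt "0 0 4 0 0 0" --pt "0 0 0 0 0 0"

```text
clock: 8.7
position: [0.4857, -0.0886, 0.0309]
tool_rot: [3.137, 0.004, 1.499]
force: [-0.4, -0.3, 0.4]
grip_width: 0.0357
```

>>> arm_command --pt "0 -4 1 0 0 0" --pt "0 0 0 0 0 0" --pt "0 0 0 0 0 0" --pt "0 0 0 0 0 0" --pt "0 0 0 0 0 0" --grip 0 --grip_force 40

```text
clock: 9.2
position: [0.4826, -0.0876, 0.0326]
tool_rot: [3.134, 0.004, 1.5]
force: [-0.1, 0.7, -0.9]
grip_width: 0.0145
```

>>> arm_command --pt "0 0 -15 0 0 0" --pt "0 0 -30 0 0 0" --pt "0 0 -45 0 0 0" --pt "0 0 -45 0 0 0" --pt "0 0 0 0 0 0"

```text
clock: 9.7
position: [0.4807, -0.0877, 0.172]
tool_rot: [3.137, 0.004, 1.499]
force: [-0.2, 0.5, -2.0]
grip_width: 0.0146
```

```bash
python3 -c "
from h import *
print(bot.observe()['qpos'].round(2))"
```

```text
[-0.01  0.42  0.08  2.03 -0.05  0.69  1.6 ]
```

>>> arm_command --pt "0 0 -20 0 0 -8.2" --pt "0 0 0 0 0 -8.2" --pt "0 0 0 0 0 -8.2" --pt "0 0 0 0 0 -8.2" --pt "0 0 0 0 0 -8.2"

```text
clock: 10.2
position: [0.4804, -0.0877, 0.194]
tool_rot: [3.139, 0.009, 2.238]
force: [-0.3, 0.3, 0.4]
grip_width: 0.0148
```

>>> arm_command --pt "0 0 0 0 0 8.5" --pt "0 0 0 0 0 8.5" --pt "0 0 0 0 0 8.5" --pt "0 0 0 0 0 8.5" --pt "0 0 0 0 0 8.5" --pt "0 0 0 0 0 8.5" --pt "0 0 0 0 0 8.5" --pt "0 0 0 0 0 8.5"

```text
clock: 11.0
position: [0.4782, -0.0892, 0.1915]
tool_rot: [3.136, 0.002, 1.047]
force: [-0.1, 0.1, -1.1]
grip_width: 0.0144
```

>>> arm_command --pt "0 0 0 0 0 8.5" --pt "0 0 0 0 0 8.5" --pt "0 0 0 0 0 8.5" --pt "0 0 0 0 0 8.5" --pt "0 0 0 0 0 8.5" --pt "0 0 0 0 0 8.5" --pt "0 0 0 0 0 8.5" --pt "0 0 0 0 0 0"

```text
clock: 11.8
position: [0.4764, -0.0898, 0.1892]
tool_rot: [3.135, -0.001, -0.006]
force: [0.0, 0.3, -1.2]
grip_width: 0.014
```

>>> arm_command --pt "0 0 0 0 0 6" --pt "0 0 0 0 0 6" --pt "13 -41 0 0 0 0" --pt "13 -41 0 0 0 0" --pt "13 -41 0 0 0 0" --pt "13 -41 0 0 0 0" --pt "13 -41 0 0 0 0" --pt "13 -41 0 0 0 0"

```text
clock: 12.6
position: [0.6043, 0.137, 0.1864]
tool_rot: [3.133, -0.0, -0.196]
force: [1.1, -0.2, -0.9]
grip_width: 0.0144
```

>>> arm_command --pt "0 0 0 0 0 0"

```text
clock: 12.7
position: [0.6054, 0.143, 0.1852]
tool_rot: [3.134, 0.0, -0.184]
force: [-0.4, 0.1, -1.5]
grip_width: 0.0144
```

```bash
cat > q.py <<'E'
from m import *
import sys
s=bot.observe(); print({k:np.round(s[k],4).tolist() for k in("clock","position","tool_rot","force","grip_width")},np.degrees(s["tool_rot"][2]))
f=grab("wrist"); save(f,sys.argv[1]); P=cloud(f); x,y,z=P[...,0],P[...,1],P[...,2]
d=np.dstack([x-.57,y-.1879]); by=d@np.array([.2147,.9767]); bx=d@np.array([.9767,-.2147])
for nm,m in (("rest1",(by<-.06)&(by>-.1)&(bx>.02)&(z>.066)&(z<.074)),("rest2",(by<.006)&(by>-.025)&(bx>.02)&(z>.066)&(z<.074)),("kn",(by>.01)&(by<.1)&(z>.08)&(z<.095)&(bx>.02))):
    if m.sum()>20: print(nm,rect(P,m),np.median(bx[m]).round(4),np.median(by[m]).round(4))
G=float(sys.argv[2]); m=(abs(bx-.045)<.03)&(by>-.15)&(by<.02)&(z>G)&(z<G+.02)
if m.sum()>20: print("pin?",rect(P,m),np.percentile(by[m],[1,99]).round(4),np.percentile(bx[m],[1,50,99]).round(4),np.percentile(z[m],[50,98]).round(4))
E
python3 q.py w5 0.16
```

```text
{'clock': 12.7, 'position': [0.6054, 0.143, 0.1852], 'tool_rot': [3.1344, 0.0002, -0.1842], 'force': [-0.4254, 0.0849, -1.4522], 'grip_width': 0.0144} -10.555201816110356
rest2 ([array([613.5, 172.6]), array([21.6, 22.2]), np.float64(77.9)], 1169) 0.047 -0.0059
kn ([array([624.8, 224.3]), array([74.6, 30.1]), np.float64(77.7)], 8768) 0.0456 0.0497
pin? ([array([607.1, 145.1]), array([39.4, 88.3]), np.float64(4.0)], 1237) [-0.075   0.0103] [0.025  0.043  0.0634] [0.1781 0.1799]
```

View pics/w5.png

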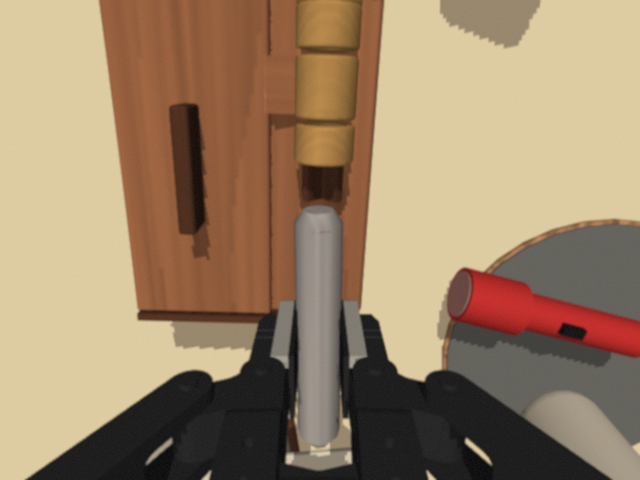

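The pin is held straight, at (320,210)–(320,440) and in line with the knuckles (325,140). I'll lower it in stages.

>>> arm_command --pt "1.5 9 0 0 0 1.8" --pt "0 0 35 0 0 0" --pt "0 0 30 0 0 0" --pt "0 0 10 0 0 0" --pt "0 0 0 0 0 0"

```text
clock: 13.25
position: [0.6036, 0.1225, 0.1094]
tool_rot: [3.132, -0.001, -0.22]
force: [1.4, 0.3, -0.7]
grip_width: 0.0142
```

>>> arm_command --pt "-1 -11.5 0 0.5 0 -0.3" --pt "0 0 12 0 0 0" --pt "0 0 5 0 0 0" --pt "0 0 0 0 0 0"

```text
clock: 13.65
position: [0.6067, 0.1342, 0.0945]
tool_rot: [-3.14, -0.004, -0.215]
force: [-0.5, -0.3, -0.7]
grip_width: 0.0146
```

>>> arm_command --pt "-1.7 0 4 0 0 0" --pt "0 0 4 0 0 0" --pt "0 0 0 0 0 0"

```text
clock: 13.95
position: [0.6051, 0.1346, 0.0863]
tool_rot: [-3.14, -0.005, -0.215]
force: [-0.7, 0.1, 0.1]
grip_width: 0.0143
```

>>> arm_command --pt "0 0 1.5 0 0 0" --pt "0 0 1 0 0 0" --pt "0 0 0 0 0 0"

```text
clock: 14.25
position: [0.6052, 0.1346, 0.0837]
tool_rot: [-3.14, -0.005, -0.215]
force: [-0.4, -0.1, -0.2]
grip_width: 0.0142
```

>>> arm_command --pt "0 0 1 0 0 0" --pt "0 0 1 0 0 0" --pt "0 0 0 0 0 0"

```text
clock: 14.55
position: [0.6053, 0.1346, 0.0835]
tool_rot: [-3.139, -0.005, -0.215]
force: [-1.4, -0.2, 0.8]
grip_width: 0.0145
```

>>> arm_command --pt "0 0 0 0 0 0" --pt "0 0 0 0 0 0" --pt "0 0 0 0 0 0" --pt "0 0 0 0 0 0" --pt "0 0 -20 0 0 0" --pt "0 0 -40 0 0 0" --pt "0 0 -30 0 0 0" --pt "0 0 0 0 0 0" --grip 40

```text
clock: 15.35
position: [0.6046, 0.134, 0.1754]
tool_rot: [-3.14, -0.004, -0.216]
force: [0.5, -0.6, -0.6]
grip_width: 0.034
```

```bash
python3 q.py w6 0.0755
```

```text
{'clock': 15.35, 'position': [0.6046, 0.134, 0.1754], 'tool_rot': [-3.1402, -0.0036, -0.2157], 'force': [0.5473, -0.6225, -0.5563], 'grip_width': 0.034} -12.360520180186949
rest1 ([array([598.1, 103.1]), array([27.2, 22.4]), np.float64(76.8)], 407) 0.0376 -0.0769
rest2 ([array([613.4, 172.7]), array([21.5, 22.4]), np.float64(77.0)], 667) 0.0442 -0.0009
kn ([array([623.7, 219.3]), array([64.4, 30. ]), np.float64(77.7)], 8263) 0.0456 0.0443
pin? ([array([607.2, 143.7]), array([110.3,  31.8]), np.float64(77.7)], 5926) [-0.0862  0.0196] [0.0313 0.0457 0.0598] [0.0825 0.0914]
```

View pics/w6.png

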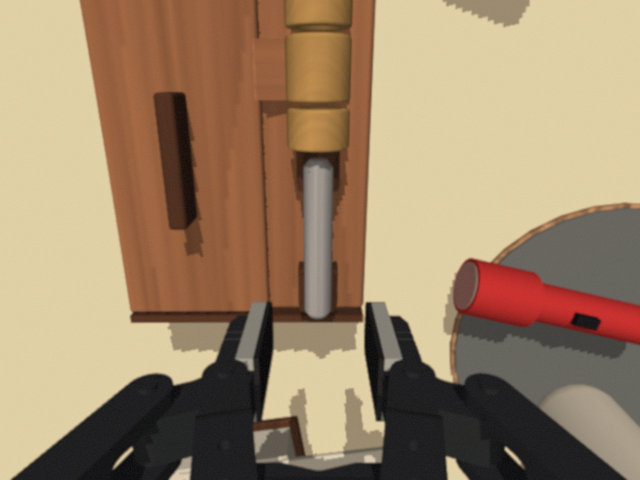

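The pin lies in the groove, from (318,160) to (318,315), in line with the knuckles. Next I'll go behind its end with the fingers shut.

>>> arm_command --pt "0 40 0 0 0 0" --pt "0 38 0 0 0 0" --pt "0 0 0 0 0 0" --pt "0 0 35 0 0 0" --pt "0 0 30 0 0 0" --pt "0 0 5 0 0 0" --pt "0 0 0 0 0 0" --grip 0

```text
clock: 16.1
position: [0.5851, 0.0563, 0.0972]
tool_rot: [3.141, 0.002, -0.214]
force: [0.5, 1.3, 0.2]
grip_width: -0.0002
```

>>> arm_command --pt "2.7 0 6.3 0 0 0" --pt "0 0 0 0 0 0"

```text
clock: 16.3
position: [0.5885, 0.0561, 0.0916]
tool_rot: [3.141, 0.001, -0.214]
force: [-0.5, -0.8, 0.1]
grip_width: -0.0001
```

>>> arm_command --pt "0 -8 0.8 0 0 0" --pt "0 -8 0 0 0 0" --pt "0 -6 0 0 0 0"

```text
clock: 16.6
position: [0.5945, 0.0792, 0.0926]
tool_rot: [-3.141, -0.001, -0.214]
force: [0.4, -0.1, 0.8]
grip_width: 0.0001
```

>>> arm_command --pt "0 0 2 0 0 0" --pt "0 0 0 0 0 0"

```text
clock: 16.8
position: [0.5948, 0.081, 0.0908]
tool_rot: [-3.14, -0.002, -0.212]
force: [0.2, -0.8, -1.1]
grip_width: 0.0
```

>>> arm_command --pt "0 -6 0.4 0 0 0" --pt "0 -6 0.4 0 0 0" --pt "0 -6 0.4 0 0 0"

```text
clock: 17.1
position: [0.5987, 0.0983, 0.0898]
tool_rot: [-3.141, -0.002, -0.214]
force: [-0.7, -1.4, 0.9]
grip_width: -0.0001
```

>>> arm_command --pt "-1.5 -6 -0.5 0 0 0" --pt "0 -6 0.3 0 0 0" --pt "0 -6 0.3 0 0 0" --pt "0 -6 0.3 0 0 0"

```text
clock: 17.5
position: [0.603, 0.1243, 0.0895]
tool_rot: [-3.141, -0.003, -0.214]
force: [0.5, -4.7, 2.6]
grip_width: -0.0001
```

>>> arm_command --pt "0 -5 -0.6 0 0 0" --pt "0 -5 0 0 0 0" --pt "0 -5 0.1 0 0 0"

```text
clock: 17.8
position: [0.6065, 0.1406, 0.0899]
tool_rot: [-3.141, -0.003, -0.214]
force: [0.1, -1.4, 0.7]
grip_width: -0.0001
```

>>> arm_command --pt "0 -5 0 0 0 0" --pt "0 -5 0.1 0 0 0" --pt "0 -4 0.1 0 0 0"

```text
clock: 18.1
position: [0.6096, 0.156, 0.0896]
tool_rot: [-3.141, -0.002, -0.213]
force: [0.5, -1.5, 0.3]
grip_width: 0.0
```

>>> arm_command --pt "0 -3 0 0 0 0" --pt "0 -3 0 0 0 0"

```text
clock: 18.3
position: [0.6106, 0.1603, 0.0894]
tool_rot: [3.14, -0.002, -0.214]
force: [-3.9, -21.3, 2.8]
grip_width: -0.0002
```

>>> arm_command --pt "0 -3 0 0 0 0" --pt "0 -3 0 0 0 0"

```text
clock: 18.5
position: [0.6108, 0.1601, 0.0892]
tool_rot: [3.132, -0.0, -0.218]
force: [-6.7, -13.9, 8.8]
grip_width: -0.0002
```

>>> arm_command --pt "0 10 0 0.3 0 0" --pt "0 20 -10 0 0 0" --pt "0 10 -40 0 0 0" --pt "0 0 -45 0 0 0" --pt "0 0 0 0 0 0" --pt "0 0 0 0 0 0"

```text
clock: 19.1
position: [0.6003, 0.1136, 0.1898]
tool_rot: [3.137, 0.001, -0.223]
force: [-0.1, 0.2, -0.7]
grip_width: 0.0003
```

```bash
cat >> q.py <<'E'
m=(abs(bx-.045)<.012)&(by>-.06)&(by<.006)&(z>.0765)&(z<.09); print("stub",m.sum(),np.percentile(by[m],[0,2,98]).round(4),np.percentile(bx[m],[2,50,98]).round(4),np.percentile(z[m],[50,98]).round(4))
m=(z>.064)&(z<.09)&(bx<0)&(bx>-.07)&(abs(by)<.06); print("bar",rect(P,m))
E
python3 q.py w7 0.0755; python3 k.py s7
```

```text
{'clock': 19.1, 'position': [0.6003, 0.1136, 0.1898], 'tool_rot': [3.1369, 0.0007, -0.2225], 'force': [-0.1153, 0.171, -0.6621], 'grip_width': 0.0003} -12.749397554112473
rest1 ([array([597.7, 101.7]), array([24.7, 22. ]), np.float64(78.2)], 1146) 0.0443 -0.0775
rest2 ([array([613.4, 172.9]), array([22.1, 22. ]), np.float64(77.4)], 784) 0.0431 -0.0098
kn ([array([621.7, 210. ]), array([45.3, 29.9]), np.float64(77.4)], 5689) 0.0457 0.0343
pin? ([array([615.7, 183.7]), array([28.2, 31.5]), np.float64(77.3)], 2349) [-0.0076  0.0198] [0.0306 0.0459 0.0606] [0.0856 0.0916]
stub 736 [-0.0084 -0.0079  0.0057] [0.0386 0.0459 0.053 ] [0.0816 0.0838]
bar ([array([541.6, 194.2]), array([69.8, 10.6]), np.float64(77.4)], 3756)
([array([ 528.5, -176.3]), array([259.6, 230.1]), np.float64(85.8)], 3415)
past front ([array([598.9, -94.2]), array([ 84.2, 102. ]), np.float64(86.4)], 1111) 0.6518809055432573
```

View pics/w7.png

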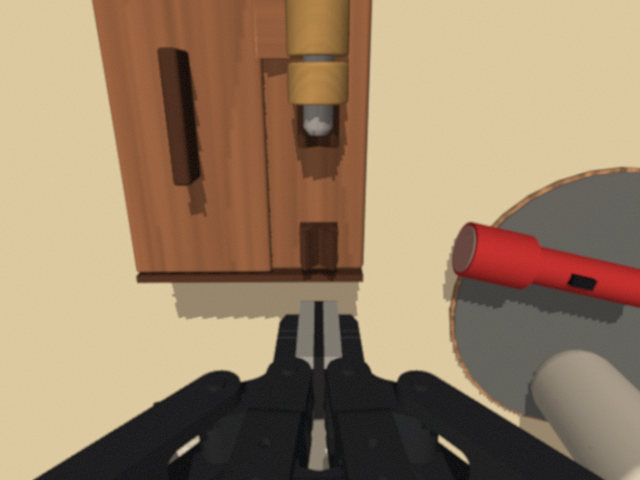

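View pics/s7.png

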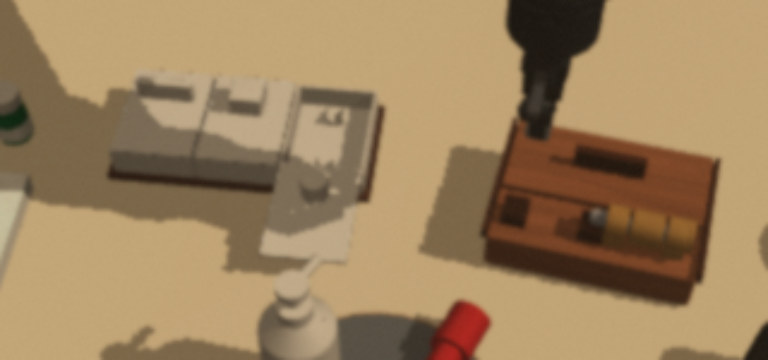

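The pin's end is at box y = -8 mm, exactly where it should be when home. The stub shows at (318,120), and the lid bar hasn't moved. Both other compartments are shut and the other things stand as before, so I'm handing it in.

```bash
python3 -c "
from h import *
print(bot.job_done(), bot.observe()['clock'])"
```

```text
the job is handed in; nothing more can be done
the job is handed in; nothing more can be done
```

The job is done and handed in, with about 19 s of the 54 s used; the hand-in reports no verdict. I pushed the keepsake lid to its stop, opened the round-knob compartment about 114 mm and laid the pin in the groove. After letting go of it there, I pushed it through the knuckles until it stopped.

**Last checks:**
- **Pin:** its outer end is at box y of about -8 mm, which matches fully home. It lies within about 1 mm of the hinge axis.
- **Keepsake lid:** its bar has not moved since the lid reached its stop.
- **Other compartments:** the bar and square lids look shut.
- **Other things:** those in my last views look unmoved. I did not re-measure them or check the ones outside those views.

**Problems on the way:**
- My first push on the round knob rode up over it with the lid about 77 mm open, so I lowered the fingers and pushed again.
- The tool drifted several millimetres during fast moves, and I corrected that from the measured poses.
- Pushing the keepsake lid against its stop briefly reached about 60 N at the wrist, mostly about 49 N along the push. That is under the 120 N wrist limit. The contact was with the fingertips, so I do not expect the 40 N limit on the arm and gripper body to apply.

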